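# Raise and pin the push-push bench stop, then butt the log against it

### The arm

A 6-joint arm with a two-finger parallel gripper is mounted at the origin on a cart in front of the work surface, level with it; the furniture and walls round the work are solid. World frame = base frame: x ahead of the robot, y to its left, z up, the work surface at z = 0. Lengths are in m, angles in rad, forces in N, time in s.
With the tool pointing down it reaches from about 0.35 to 0.85 m from the base axis. Payload 8.1 kg.
Tool frame: the origin (TCP) lies between the finger pads; the fingertips stand 11 mm ahead of it and the grasp point (between the pads) lies 8 mm behind it; z points along the fingers, y is the line along which they close (so a half turn about z gives the same grasp; the last joint's range is limited). The gripper opens to 85 mm and grips with 20 to 120 N. Pads are 22 mm wide; open, the fingers measure 114 mm over their backs; the gripper's body (76 mm by 85 mm) begins 54 mm behind the grasp point. The pads swing forward as they close: fully open they stand 13 mm farther back than shut.
Start: joints at [1.228, 0.13, 1.488, -0, 1.523, -0.085], TCP at [0.153, 0.58, 0.242] pointing down, gripper open.
Joint ranges: [-2.96, 2.96], [-0.89, 2.26], [0.02, 2.5], [-1.34, 4.48], [0, 2.73], [-2.66, 2.66]. Speed limits (rad/s): [2.39, 2.39, 2.79, 3.14, 3.14, 3.14].

### API

Orientations are given as a 3x3 rotation matrix whose columns are the frame's x, y, z axes.
In Python, from plant import r gives the robot as it stands.
- The arm moves only by the tool apply_moves, never from a script. Its argument "series" is a list of rows, each an object with "hand": the closure, from 0 (fully open) to 1 (shut); "translation": the shift along the tool's x, y, z in cm, a list of three; "roll": the turn about the tool's z in degrees. A call has 1 to 8 rows; each row shifts and turns the commanded pose from where the row before left it, along the tool's axes as they then stand; what a row does not reach is not made up. A row lasts 1/8 s, in which the tool goes at most 62.5 mm and 10.7 degrees, less where a joint would pass 70% of its speed; a pose out of reach is approached as far as the arm can. A call is refused whole if a number of a shift passes 6.25 or a number of a turn 10.7, either way. A call with a gripper value outside its range is refused whole. The fingers move at their own pace and stop on an object; "force" is the grip in N (left out, the last holds). Time passes only in rows, so rows that do not move let the fingers close. It gives the time, the measured TCP pose, the force, the opening and the grip force at its end, in the units of the state.
- r.get_state(): the state, without advancing time (a new reading comes with each control period).
- r.snapshot(name): name is "side" or "top" or "wrist"; returns (picture, depth): 400x640x3 uint8, red, green, blue; 400x640 float32, m along the optical axis (not along the pixel's ray), 0 where there is no reading.
- r.get_calibration(name): a dict with "K" (3x3 intrinsics, pixels), "T" (4x4, takes a point from camera to world coordinates). Camera axes: x right, y down, z forward; pixel columns grow to the right and rows downward; lengths in m; the calibration is good to about 2 mm. The wrist camera is an equidistant fisheye: a pixel r from the principal point sees the ray r / f radians off the axis. A picture is of the moment at which its call begins: read the wrist's pose just before it. get_calibration takes no time and is no camera call; for the wrist camera it gives the pose at the moment of the call.
- r.sign_off(): hands the job in; it is judged then, once.
The state is a dict: "t": time; "qpos": joint angles; "qd": joint speeds; "effort": joint torques, N m; "tcp_pos": TCP position; "tool_rot": TCP orientation; "force": force on the tool from outside, world axes, zero at the start; "wrist_torque": the same for the moment, N m; "grip_width": opening from 0.0 (shut) to 1.0 (fully open); "grip_force": force on a finger pad.
Only numpy, scipy, OpenCV 4.12 (cv2) and the standard library are available. Lean on these libraries where they do the work, as an engineer would, in place of code of your own. Each camera call takes 0.05 s, during which the arm holds its last target. There are 200 camera calls.

### The job

Get the half log ready for carving: press the retracted bench stop down into the board until its push-push catch lets go, and once it has sprung up, draw it up as far as it goes. Then push the straight end of the bent locking pin through the stop's cross-hole so that it sticks out on both sides, let go of it, and last slide the log along the board until its end butts against the stop. Leave the other things on the desk where they are.

Things in the scene. Friction and masses are not known exactly. Their poses are not given: they have to be found in the camera images.
- carving_board: flat wooden carving board fixed to the desk, 170 (x) x 460 (y) x 18 mm, darker cleats at its two ends. Origin at the centre of its underside, x across, y along it, z up; its top is at z = 18 mm. The bench stop sits in a steel-trimmed 38 x 44 mm mouth at x = 0, y = +165 mm.
- stop (a joint): travel of the stop, m. At 0 it is caught by a push-push catch, its top 10 mm above the board's top (28 mm above the desk); pulling does not free it. Pressed 5 mm deeper (bottom at -0.008, about 8 N) and released, it springs up to about +0.020; pulled on with about 3 N it rises to its limit, +0.050, and friction holds it there. Pressed right down again it catches again.
- stop_top (a point): centre of the top face of the bench stop, a square wooden post 34 mm (x) by 40 mm (y) with a flat steel cap; it moves up and down with the stop. Axes as the board's.
- stop_hole (a point): centre of the round, steel-rimmed cross-hole in the stop, 14 mm wide, running right through the post's 34 mm along the board's x axis, 50 mm below the post's top: it comes out 10 mm above the board when the stop is fully up, and is hidden inside the board before. Moves with the stop. Axes as the board's.
- stop_face (a point): centre of the stop's working face (its -y side, towards the log), 20 mm below the post's top; the face looks along the board's -y.
- pin: loose steel locking pin, a 9 mm round rod lying flat on the desk: straight shank 108 mm long, bent over at one end to a 40 mm arm. Origin on the desk side of the shank, 4.5 mm below its axis, 66 mm from the straight tip, near the centre of mass (a good place to grip); x along the shank to the straight tip, y the way the arm points.
- pin_tip (a point): straight, rounded tip of the pin, at x = +66 mm of the pin, on the shank's axis.
- pin_elbow (a point): the pin's bend, at x = -42 mm of the pin, on the shank's axis.
- log: split half log, pale wood, 80 (x) x 230 (y) x 70 mm, about 0.75 kg, lying flat side down on the board, round side up. Origin at the centre of its flat underside, y along its length towards the stop; its ends are at y = +115 (near the stop) and -115 mm. It starts 45 to 75 mm short of the stop.
- log_end (a point): centre of the log's flat sawn end that faces the stop, 30 mm above its underside.
- tin_wax: bystander: round wax tin, 64 mm across, 28 mm high, origin at the centre of its underside
- sanding_block: bystander: brown sanding block, 49 x 78 x 26 mm, origin at the centre of its underside
- juniper_c: bystander: upright piece of juniper branch, 63 x 67 x 144 mm, origin at the centre of its underside

How it is judged:
On the way, in this order (a step that is already met when the one before it is completed fails the run):
1. the stop is pressed deeper than where it was caught (value of joint stop below -0.004 m).
2. the catch has let go and the stop has sprung up (value of joint stop above 0.014 m), for 0.1 s.
3. the stop is drawn up as far as it goes (value of joint stop above 0.043 m), for 0.2 s.
4. the pin sticks right through the stop's cross-hole, let go (((x of pin_tip in the frame of stop_hole above 0.021 m and x of pin_elbow in the frame of stop_hole below -0.021 m) or (x of pin_tip in the frame of stop_hole below -0.021 m and x of pin_elbow in the frame of stop_hole above 0.021 m)) and y of pin_tip in the frame of stop_hole between -0.018 and 0.018 m and z of pin_tip in the frame of stop_hole between -0.018 and 0.018 m and angle between the x axis of pin and the x axis of stop_hole, either way round below 0.35 rad and contact force between the fingers and pin below 0.1 N), for 0.2 s.
5. the log's end butts against the stop (y of log_end in the frame of stop_face above -0.005 m and x of log_end in the frame of stop_face between -0.03 and 0.03 m), for 0.2 s.
At the end, for the whole second after the job is handed in: The stop stands raised by 38 mm or more; the pin passes right through its cross-hole, out by 4 mm or more on both sides and within 20 degrees of its axis; the log lies flat, its end within 5 mm of the stop's face and 30 mm sideways, within 11 degrees of the board; all at rest (all of step 5 and value of joint stop above 0.038 m and ((x of pin_tip in the frame of stop_hole above 0.021 m and x of pin_elbow in the frame of stop_hole below -0.021 m) or (x of pin_tip in the frame of stop_hole below -0.021 m and x of pin_elbow in the frame of stop_hole above 0.021 m)) and y of pin_tip in the frame of stop_hole between -0.018 and 0.018 m and z of pin_tip in the frame of stop_hole between -0.018 and 0.018 m and angle between the x axis of pin and the x axis of stop_hole, either way round below 0.35 rad and angle between the y axis of log and the y axis of stop_face, either way round below 0.2 rad and angle between log's own z axis and vertical below 0.1 rad and linear speed of log below 0.02 m/s and linear speed of pin below 0.05 m/s); the robot touches nothing.
It fails at once if a bystander is pushed about (more than 20 mm) (distance of any of tin_wax, sanding_block, juniper_c from where it was at the start of the episode above 0.02 m).
It fails at once if the log is tipped over (angle between log's own z axis and vertical above 0.5 rad).
It also fails if it takes over 69 s, if anything falls off the work surface, if the arm or the gripper's body presses on something with over 40 N, if the wrist force passes 120 N, or if a joint passes its speed limit or range.

## Working session

There is one attempt and no reset: what is moved stays moved. The work goes in short steps, Python scripts to look and compute and a tool call to move; the robot and the scene stay as the last step left them, time stands still between calls to the robot, and variables do not carry over. Pictures are saved under pics/ and viewed, at most 12 in all, crops included, and the job is handed in when it is done.

Besides the shell and the picture viewer there is one more tool, called after ">>>" by a JSON object that holds its "fn" and its "kwargs". apply_moves: Moves the arm, as the interface text tells. Its arguments: {"type":"object","properties":{"series":{"type":"array","items":{"type":"object","properties":{"hand":{"type":"number"},"translation":{"type":"array","items":{"type":"number"}},"roll":{"type":"number"}}}},"force":{"type":"number"}},"required":["series"]}

```bash
mkdir -p pics; ls
python3 - <<'E'
from plant import r
import cv2,numpy as np
np.set_printoptions(precision=4,suppress=True)
s=r.get_state();print(s)
for n in("side","top"):
    p,d=r.snapshot(n);cv2.imwrite(f"pics/{n}.png",p[...,::-1]);np.savez(f"{n}.npz",p=p,d=d)
    c=r.get_calibration(n);print(n,c["K"],c["T"],(d>0).mean())
E
```

```text
pics
{'t': 0.0, 'qpos': array([ 1.2276,  0.1312,  1.4893, -0.    ,  1.523 , -0.0854]), 'qd': array([-0.0005, -0.0017,  0.0004, -0.0011,  0.0022, -0.0013]), 'effort': array([  0.    , -56.9384, -50.0563,  -0.0001,   0.0144,  -0.    ]), 'tcp_pos': array([0.1528, 0.5797, 0.2412]), 'tool_rot': array([[-0.967 ,  0.2549, -0.0006],
       [ 0.2549,  0.967 , -0.0018],
       [ 0.0001, -0.0019, -1.    ]]), 'force': array([-0.5734, -0.1145, -0.0007]), 'wrist_torque': array([0.0028, 0.0038, 0.0028]), 'grip_force': 0.0, 'grip_width': 0.9977967922412911}
side [[443.6946   0.     313.6191]
 [  0.     443.6946 194.2014]
 [  0.       0.       1.    ]] [[ 0.9845 -0.115   0.1322  0.3793]
 [-0.1749 -0.6052  0.7766 -1.1458]
 [-0.0093 -0.7877 -0.6159  0.9174]
 [ 0.      0.      0.      1.    ]] 0.996015625
top [[366.4444   0.     321.7242]
 [  0.     366.4444 202.2933]
 [  0.       0.       1.    ]] [[-0.0279 -0.9824  0.1847  0.3619]
 [-0.9996  0.0267 -0.0088 -0.0419]
 [ 0.0037 -0.1849 -0.9828  1.0605]
 [ 0.      0.      0.      1.    ]] 0.9958828125
```

View pics/top.png

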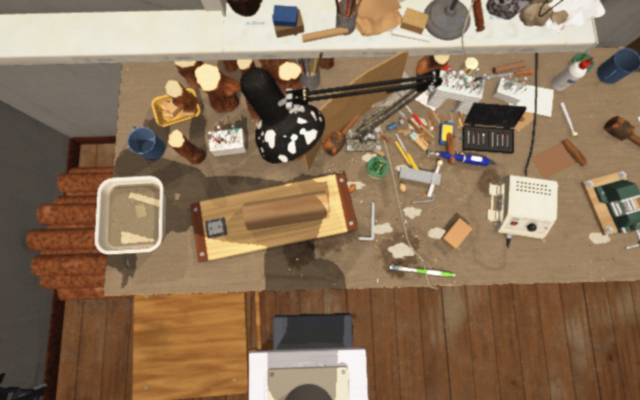

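View pics/side.png

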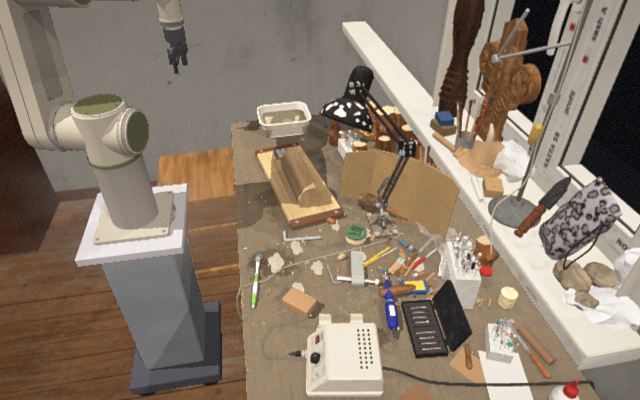

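The top view shows the board centred near (275,215), its stop at (216,228), the log at (287,210), the pin at about (372,222), the tin at (376,166) and the sanding block at (457,232). Next I'll enlarge the board and pin areas.

Run:
```python
import cv2,numpy as np
a=cv2.imread("pics/top.png");b=cv2.imread("pics/side.png")
c=cv2.resize(a[165:270,185:395],(800,400),interpolation=cv2.INTER_CUBIC)
d=cv2.resize(b[140:250,250:350][:, :],(182,200),interpolation=cv2.INTER_CUBIC)
e=cv2.resize(b[225:250,275:330],(440,200),interpolation=cv2.INTER_CUBIC)
o=np.zeros((600,800,3),np.uint8);o[:400]=c;o[400:,:182]=d;o[400:,200:640]=e
cv2.imwrite("pics/crop.png",o)
```

```text
(no output)
```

View pics/crop.png

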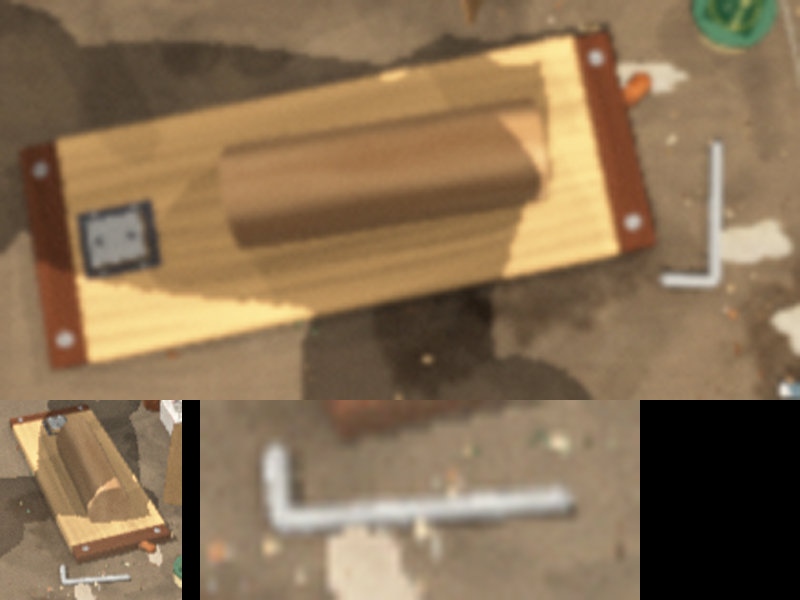

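The crop shows the pin's tip at top-image (373,202), the elbow at (373,239) and the arm end at (359,238). The arm points to +y and the tip to +x. The cleats, the stop's steel mouth and the log are all clear to mask.

```bash
cat > h.py <<'E'
import cv2,numpy as np
np.set_printoptions(precision=4,suppress=True)
def ray(c,px):
    px=np.atleast_2d(px).astype(float);K,T=c["K"],c["T"]
    d=np.c_[(px-K[[0,1],[2,2]])/K[[0,1],[0,1]],np.ones(len(px))]@T[:3,:3].T
    return T[:3,3],d
def plane(c,px,z):
    o,d=ray(c,px);return o+d*((z-o[2])/d[:,2])[:,None]
def tri(c1,p1,c2,p2):
    out=[]
    for a,b in zip(np.atleast_2d(p1),np.atleast_2d(p2)):
        A=[];y=[]
        for c,p in((c1,a),(c2,b)):
            o,d=ray(c,p);d=d[0]/np.linalg.norm(d);M=np.eye(3)-np.outer(d,d);A.append(M);y.append(M@o)
        x,res,*_=np.linalg.lstsq(np.vstack(A),np.hstack(y),rcond=None);out.append(np.r_[x,np.sqrt(res)])
    return np.array(out)
def biggest(m,n=1):
    k,l,s,c=cv2.connectedComponentsWithStats(m.astype(np.uint8));i=np.argsort(-s[1:,4])[:n]+1
    return [(l==j) for j in i]
E
python3 - <<'E'
from h import *
from plant import r
box={"top":[(165,270,185,365),(195,245,355,380)],"side":[(140,230,250,350),(225,247,275,325)]}
C={}
for n in("top","side"):
    z=np.load(n+".npz");p=z["p"];d=z["d"];c=r.get_calibration(n);C[n]=c
    hsv=cv2.cvtColor(p,cv2.COLOR_RGB2HSV)
    def crop(m,b):
        o=np.zeros_like(m);o[b[0]:b[1],b[2]:b[3]]=m[b[0]:b[1],b[2]:b[3]];return o
    H,S,V=cv2.split(hsv)
    cl=crop(((H<9)|(H>172))&(S>110)&(V>50)&(V<190),box[n][0])
    for m in biggest(cl,2):
        v,u=np.nonzero(m);w=plane(c,np.c_[u,v],.018)[:,:2]
        rc=cv2.minAreaRect((w*1000).astype(np.float32));print(n,"cleat",m.sum(),rc)
        print(cv2.boxPoints(rc))
    st=crop((S<60)&(V>60),box[n][0]);
    m=biggest(st,1)[0];v,u=np.nonzero(m);print(n,"stop",m.sum(),u.mean(),v.mean(),plane(c,[[u.mean(),v.mean()]],.028))
    K,T=c["K"],c["T"]
    Z=d[v,u];P=T[:3,:3]@np.array([(u-K[0,2])/K[0,0]*Z,(v-K[1,2])/K[1,1]*Z,Z])+T[:3,3:];print(np.median(P,1))
    pn=crop((S<45)&(V>140),box[n][1])
    for m in biggest(pn,2):
      v,u=np.nonzero(m);rc=cv2.minAreaRect(np.c_[u,v].astype(np.float32));print(n,"pin",m.sum(),u.min(),u.max(),v.min(),v.max(),rc)
    pts={"top":[[372.9,202.6],[372.7,238.8],[359,238.5]],"side":[[320.9,237.5],[286,240],[284.5,231.5]]}[n]
    print(plane(c,pts,.0045))
print(tri(C["top"],[[372.9,202.6],[372.7,238.8],[359,238.5]],C["side"],[[320.9,237.5],[286,240],[284.5,231.5]]))
E
```

```text
top cleat 1 ((553.764404296875, 308.8177490234375), (0.0, 0.0), 0.0)
[[553.7644 308.8177]
 [553.7644 308.8177]
 [553.7644 308.8177]
 [553.7644 308.8177]]
top stop 273 215.1904761904762 227.08424908424908 [[0.4928 0.2521 0.028 ]]
[0.4932 0.2529 0.0268]
top pin 174 359 374 202 239 ((371.58905029296875, 222.59588623046875), (13.459733963012695, 39.55990982055664), 20.556045532226562)
[[ 0.5553 -0.2013  0.0045]
 [ 0.4494 -0.1951  0.0045]
 [ 0.4513 -0.1556  0.0045]]
side stop 177 343.3276836158192 147.090395480226 [[0.7303 0.238  0.028 ]]
[0.7219 0.2148 0.0485]
side pin 150 283 321 230 241 ((301.2838134765625, 238.2973175048828), (38.469364166259766, 10.685934066772461), 9.462322235107422)
[[ 0.56   -0.2043  0.0045]
 [ 0.4567 -0.1957  0.0045]
 [ 0.4569 -0.1583  0.0045]]
[[ 0.5582 -0.2018  0.0018  0.0033]
 [ 0.4531 -0.1952  0.0037  0.0051]
 [ 0.4543 -0.1559  0.0021  0.0039]]
```

Run:
```python
from h import *
from plant import r
z=np.load("top.npz");c=r.get_calibration("top");K,T=c["K"],c["T"];d=z["d"]
q=np.array([[22,152],[52,368],[655,245],[608,32],[40,170],[65,340],[632,222],[597,58]])*[210/800,105/400]+[185,165]
w=plane(c,q,.018);print(w,w[:4].mean(0),w[4:].mean(0))
v=(w[0]+w[1]-w[2]-w[3])[:2];print("board y",v/np.linalg.norm(v),np.degrees(np.arctan2(-v[0],v[1])),np.linalg.norm(v)/2)
u,vv=np.meshgrid(np.arange(640),np.arange(400))
P=np.stack([(u-K[0,2])/K[0,0]*d,(vv-K[1,2])/K[1,1]*d,d],-1)@T[:3,:3].T+T[:3,3]
m=(P[...,2]>.1)&(P[...,1]>-.35)&(P[...,1]<.45)&(P[...,0]>.3)&(P[...,0]<.8)&(d>0)
for y in np.arange(-.35,.45,.1):
    k=m&(abs(P[...,1]-y-.05)<.05)
    if k.any(): i=np.argmin(np.where(k,P[...,0],9));print(y,P.reshape(-1,3)[i],P[...,2][k].max())
m=(P[...,2]>.03)&(P[...,2]<.1)&(P[...,0]>.42)&(P[...,0]<.64)&(P[...,1]>-.15)&(P[...,1]<.23)
rc=cv2.minAreaRect((P[m][:,:2]*1000).astype(np.float32));print("log",rc,cv2.boxPoints(rc),P[m][:,2].max())
# goal tool: yaw of tool y now
s=r.get_state();R=s["tool_rot"];print(np.degrees(np.arctan2(-R[0,1],R[1,1])))
cw=r.get_calibration("wrist");print(cw["K"],cw["T"],R.T@(cw["T"][:3,3]-s["tcp_pos"]))
```

```text
[[ 0.5604  0.327   0.018 ]
 [ 0.3979  0.2988  0.018 ]
 [ 0.4766 -0.1495  0.018 ]
 [ 0.6423 -0.1208  0.018 ]
 [ 0.5462  0.3129  0.018 ]
 [ 0.4181  0.2899  0.018 ]
 [ 0.4944 -0.133   0.018 ]
 [ 0.6219 -0.1115  0.018 ]] [0.5193 0.0889 0.018 ] [0.5202 0.0895 0.018 ]
board y [-0.1764  0.9843] 10.15865731908513 0.4551670455022496
-0.35 [ 0.7299 -0.2826  0.3253] 0.36924030592479107
-0.24999999999999997 [ 0.7216 -0.1998  0.1006] 0.38161375265113096
-0.14999999999999997 [ 0.6534 -0.0512  0.3029] 0.39427523823893307
-0.04999999999999993 [0.598  0.0448 0.2851] 0.4022112905641264
0.050000000000000044 [0.5991 0.0539 0.2824] 0.4119711143560155
0.15000000000000002 [0.7319 0.1997 0.1014] 0.10136111088788491
0.2500000000000001 [0.6851 0.3199 0.105 ] 0.1474362816218865
0.3500000000000001 [0.7031 0.3512 0.1367] 0.14027904978377148
log ((532.8909301757812, 49.61723327636719), (79.10525512695312, 230.67236328125), 8.06873893737793) [[477.5411 158.26  ]
 [509.9186 -70.1288]
 [588.2407 -59.0255]
 [555.8633 169.3633]] 0.09260327522786627
-14.769994407347214
[[309.7069   0.     317.6194]
 [  0.     309.7069 198.3403]
 [  0.       0.       1.    ]] [[ 0.254   0.9318  0.2594  0.0887]
 [ 0.9672 -0.2442 -0.0699  0.5971]
 [-0.0018  0.2686 -0.9632  0.3742]
 [ 0.      0.      0.      1.    ]] [ 0.0664  0.0002 -0.1328]
```

>>> {"fn": "apply_moves", "kwargs": {"series": [{"hand": 1, "roll": -8.3, "translation": [0, 0, 0]}, {"hand": 1, "roll": -8.3, "translation": [0, 0, 0]}, {"hand": 1, "roll": -8.3, "translation": [0, 0, 0]}, {"hand": 1, "translation": [-2.75, -3.8, 0], "roll": 0}, {"hand": 1, "translation": [-2.75, -3.8, 0], "roll": 0}, {"hand": 1, "translation": [-2.75, -3.8, 0], "roll": 0}, {"hand": 1, "translation": [-2.75, -3.8, 0], "roll": 0}, {"hand": 1, "translation": [-2.75, -3.8, 0], "roll": 0}], "force": 50}}

```text
t: 1.1
tcp_pos: [0.3224, 0.416, 0.2419]
tool_rot: [[-0.984, -0.176, -0.0], [-0.176, 0.984, -0.0], [0.0, -0.0, -1.0]]
force: [0.7, 1.2, -0.2]
grip_width: -0.003
grip_force: 0.0
```

>>> {"fn": "apply_moves", "kwargs": {"series": [{"hand": 1, "translation": [-2.75, -3.8, 1], "roll": 0}, {"hand": 1, "translation": [-2.75, -3.8, 2], "roll": 0}, {"hand": 1, "translation": [-2.75, -3.8, 2], "roll": 0}, {"hand": 1, "translation": [-2.75, -3.8, 2], "roll": 0}, {"hand": 1, "translation": [-2.75, -3.8, 2], "roll": 0}, {"hand": 1, "translation": [0, 0, 0], "roll": 0}, {"hand": 1, "translation": [0, 0, 0], "roll": 0}]}}

```text
t: 1.98
tcp_pos: [0.4902, 0.2544, 0.152]
tool_rot: [[-0.985, -0.175, -0.001], [-0.175, 0.985, -0.0], [0.001, 0.0, -1.0]]
force: [-0.7, -0.2, -0.3]
grip_width: -0.0
grip_force: 0.0
```

```bash
cat >> h.py <<'E'
def shot(r,name):
    c=r.get_calibration("wrist");p,d=r.snapshot("wrist");cv2.imwrite(f"pics/{name}.png",p[...,::-1]);np.savez(name+".npz",p=p,d=d,K=c["K"],T=c["T"])
def wpx(c,px):
    K,T=c["K"],c["T"];q=(np.atleast_2d(px)-K[[0,1],[2,2]])/K[0,0];a=np.linalg.norm(q,axis=1)[:,None]
    d=np.c_[q/np.maximum(a,1e-9)*np.sin(a),np.cos(a)]@T[:3,:3].T;return T[:3,3],d
def wplane(c,px,z):
    o,d=wpx(c,px);return o+d*((z-o[2])/d[:,2])[:,None]
E
python3 - <<'E'
from h import *
from plant import r
shot(r,"w1")
E
```

```text
(no output)
```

View pics/w1.png

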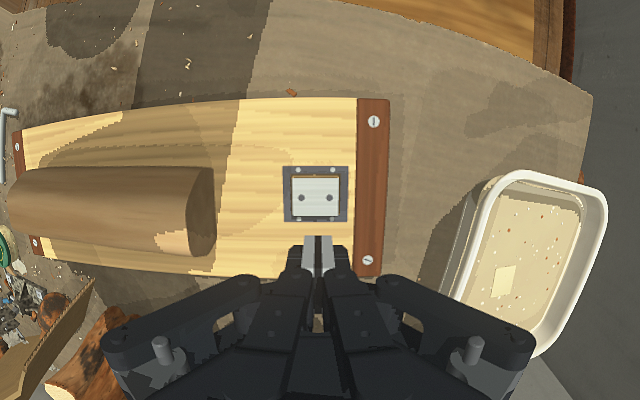

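The wrist view shows the steel mouth from (283,166) to (348,222), the cap within it around (316,196), the log end near (200,210), and the cleat screws at (374,121) and (367,260).

Run:
```python
from h import *
z=np.load("w1.npz");p=z["p"];d=z["d"]
H,S,V=cv2.split(cv2.cvtColor(p,cv2.COLOR_RGB2HSV))
b=np.zeros(H.shape,bool);b[155:230,270:355]=1
for nm,m,h in(("cap",(S<40)&(V>160)&b,.028),("mouth",(S<60)&b,.018)):
    m=biggest(cv2.morphologyEx(m.astype(np.uint8),cv2.MORPH_OPEN,np.ones((3,3))))[0]
    if nm=="mouth": m[225:]=0
    v,u=np.nonzero(m);w=wplane(z,np.c_[u,v],h)
    rc=cv2.minAreaRect((w[:,:2]*1000).astype(np.float32));print(nm,u.min(),u.max(),v.min(),v.max(),rc)
    print(np.median(d[m]))
w=wplane(z,[[374,121],[367,260]],.018);print(w)
# heights by depth along optical axis
K,T=z["K"],z["T"]
for px in([316,186],[265,190],[374,150]):
    o,dd=wpx(z,[px]);a=np.linalg.norm((np.array(px)-K[[0,1],[2,2]])/K[0,0]);print(px,o+dd[0]*d[px[1],px[0]]/np.cos(a))
```

```text
cap 292 338 178 215 ((494.26373291015625, 252.386474609375), (33.06047821044922, 39.733028411865234), 10.127070426940918)
0.26426834
mouth 283 347 166 221 ((494.55279541015625, 252.28330993652344), (50.9866943359375, 57.56308364868164), 10.109232902526855)
0.26771417
[[0.4213 0.291  0.018 ]
 [0.5505 0.3134 0.018 ]]
[316, 186] [0.4843 0.2515 0.0298]
[265, 190] [0.498  0.2079 0.0202]
[374, 150] [0.4461 0.2959 0.0192]
```

>>> {"fn": "apply_moves", "kwargs": {"series": [{"hand": 1, "translation": [-0.36, -0.27, 3], "roll": 0}, {"hand": 1, "translation": [0, 0, 4], "roll": 0}, {"hand": 1, "translation": [0, 0, 3], "roll": 0}, {"hand": 1, "translation": [0, 0, 0.8], "roll": 0}, {"hand": 1, "translation": [0, 0, 0.4], "roll": 0}, {"hand": 1, "translation": [0, 0, 0.3], "roll": 0}]}}

```text
t: 2.78
tcp_pos: [0.4955, 0.2533, 0.039]
tool_rot: [[-0.984, -0.176, 0.002], [-0.176, 0.984, 0.001], [-0.003, 0.001, -1.0]]
force: [-5.0, -0.2, 8.1]
grip_width: -0.0
grip_force: 3.8
```

>>> {"fn": "apply_moves", "kwargs": {"series": [{"hand": 1, "translation": [0, 0, 0.2], "roll": 0}, {"hand": 1, "translation": [0, 0, 0.2], "roll": 0}, {"hand": 1, "translation": [0, 0, 0.0], "roll": 0}]}}

```text
t: 3.15
tcp_pos: [0.4955, 0.2533, 0.0353]
tool_rot: [[-0.984, -0.176, 0.002], [-0.176, 0.984, 0.001], [-0.002, 0.001, -1.0]]
force: [-3.0, 0.7, 4.7]
grip_width: -0.002
grip_force: 2.8
```

>>> {"fn": "apply_moves", "kwargs": {"series": [{"hand": 1, "translation": [0, 0, 0.2], "roll": 0}, {"hand": 1, "translation": [0, 0, 0.2], "roll": 0}, {"hand": 1, "translation": [0, 0, 0.0], "roll": 0}]}}

```text
t: 3.52
tcp_pos: [0.4955, 0.2533, 0.0314]
tool_rot: [[-0.984, -0.176, 0.002], [-0.176, 0.984, 0.001], [-0.002, 0.001, -1.0]]
force: [-3.1, 1.1, 6.1]
grip_width: -0.001
grip_force: 3.0
```

>>> {"fn": "apply_moves", "kwargs": {"series": [{"hand": 1, "translation": [0, 0, 0.15], "roll": 0}, {"hand": 1, "translation": [0, 0, 0.0], "roll": 0}, {"hand": 1, "translation": [0, 0, -1.0], "roll": 0}, {"hand": 1, "translation": [0, 0, -2], "roll": 0}, {"hand": 1, "translation": [0, 0, -3], "roll": 0}, {"hand": 1, "translation": [0, 0, -3], "roll": 0}, {"hand": 0, "translation": [0, 0, -1.5], "roll": 0}, {"hand": 0, "translation": [0, 0, 0], "roll": 0}]}}

```text
t: 4.53
tcp_pos: [0.4956, 0.2528, 0.1346]
tool_rot: [[-0.984, -0.176, 0.003], [-0.176, 0.984, 0.001], [-0.003, 0.001, -1.0]]
force: [0.6, -0.8, -0.2]
grip_width: 0.419
grip_force: 0.0
```

Run:
```python
from h import *
from plant import r
shot(r,"w2")
z=np.load("w2.npz");print(r.get_state()["grip_width"])
im=cv2.imread("pics/w2.png")[120:320,200:440];cv2.imwrite("pics/w2c.png",cv2.resize(im,(480,400)))
```

```text
0.5028842527095743
```

View pics/w2c.png

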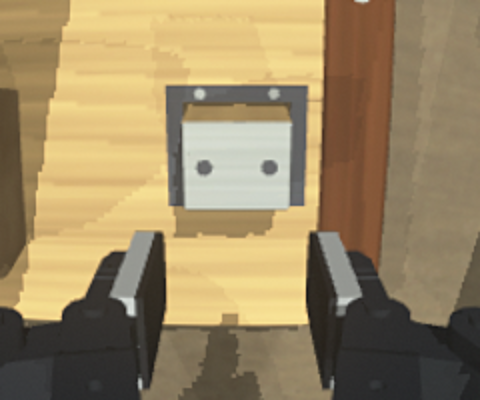

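The stop has sprung up, with its wooden side visible below the cap at about (238,165) in the crop. The open pads straddle it at (162) and (308).

>>> {"fn": "apply_moves", "kwargs": {"series": [{"hand": 0, "translation": [0, 0, 2], "roll": 0}, {"hand": 0, "translation": [0, 0, 4], "roll": 0}, {"hand": 0, "translation": [0, 0, 3], "roll": 0}, {"hand": 0, "translation": [0, 0, 1], "roll": 0}, {"hand": 0.8, "translation": [0, 0, 0], "roll": 0}, {"hand": 0.8, "translation": [0, 0, 0], "roll": 0}, {"hand": 0.8, "translation": [0, 0, 0], "roll": 0}, {"hand": 0.8, "translation": [0, 0, 0], "roll": 0}], "force": 40}}

```text
t: 5.58
tcp_pos: [0.4956, 0.2531, 0.0343]
tool_rot: [[-0.984, -0.176, 0.002], [-0.176, 0.984, 0.001], [-0.003, 0.001, -1.0]]
force: [-1.0, 2.8, 4.9]
grip_width: 0.463
grip_force: 46.9
```

>>> {"fn": "apply_moves", "kwargs": {"series": [{"hand": 0.8, "translation": [0, 0, 0], "roll": 0}, {"hand": 0.8, "translation": [0, 0, 0], "roll": 0}]}}

```text
t: 5.82
tcp_pos: [0.4956, 0.2531, 0.0338]
tool_rot: [[-0.984, -0.176, 0.002], [-0.176, 0.984, 0.001], [-0.003, 0.001, -1.0]]
force: [1.8, 3.6, 4.3]
grip_width: 0.46
grip_force: 47.1
```

Gripped (39 mm wide). Draw up 30 mm plus a little.

>>> {"fn": "apply_moves", "kwargs": {"series": [{"hand": 0.8, "translation": [0, 0, -0.5], "roll": 0}, {"hand": 0.8, "translation": [0, 0, -0.6], "roll": 0}, {"hand": 0.8, "translation": [0, 0, -0.6], "roll": 0}, {"hand": 0.8, "translation": [0, 0, -0.6], "roll": 0}, {"hand": 0.8, "translation": [0, 0, -0.5], "roll": 0}, {"hand": 0.8, "translation": [0, 0, -0.2], "roll": 0}, {"hand": 0.8, "translation": [0, 0, 0], "roll": 0}]}}

```text
t: 6.7
tcp_pos: [0.4956, 0.2531, 0.0632]
tool_rot: [[-0.984, -0.176, 0.002], [-0.176, 0.984, 0.001], [-0.003, 0.001, -1.0]]
force: [4.3, 5.2, 1.0]
grip_width: 0.458
grip_force: 46.4
```

>>> {"fn": "apply_moves", "kwargs": {"series": [{"hand": 0.8, "translation": [0, 0, -0.2], "roll": 0}, {"hand": 0.8, "translation": [0, 0, -0.2], "roll": 0}, {"hand": 0.8, "translation": [0, 0, 0], "roll": 0}]}}

```text
t: 7.08
tcp_pos: [0.4954, 0.253, 0.0646]
tool_rot: [[-0.984, -0.176, 0.002], [-0.176, 0.984, 0.002], [-0.003, 0.001, -1.0]]
force: [16.6, 10.3, -23.3]
grip_width: 0.46
grip_force: 46.1
```

>>> {"fn": "apply_moves", "kwargs": {"series": [{"hand": 0.8, "translation": [0, 0, 0.2], "roll": 0}, {"hand": 0, "translation": [0, 0, 0], "roll": 0}, {"hand": 0, "translation": [0, 0, 0], "roll": 0}, {"hand": 0, "translation": [0, 0, 0], "roll": 0}, {"hand": 0, "translation": [0, 0, -2], "roll": 0}, {"hand": 0, "translation": [0, 0, -4], "roll": 0}, {"hand": 0, "translation": [0, 0, -5], "roll": 0}, {"hand": 0, "translation": [0, 0, 0], "roll": 0}]}}

```text
t: 8.07
tcp_pos: [0.4979, 0.2538, 0.1822]
tool_rot: [[-0.984, -0.176, 0.01], [-0.176, 0.984, 0.004], [-0.011, 0.002, -1.0]]
force: [-0.1, 0.1, 0.3]
grip_width: 0.999
grip_force: 0.0
```

Run:
```python
from h import *
from plant import r
p,d=r.snapshot("side");cv2.imwrite("pics/s2.png",p[...,::-1])
shot(r,"w3");z=np.load("w3.npz");p=z["p"];d=z["d"];K=z["K"]
H,S,V=cv2.split(cv2.cvtColor(p,cv2.COLOR_RGB2HSV))
b=np.zeros(H.shape,bool);b[130:260,260:380]=1
m=biggest(cv2.morphologyEx(((S<40)&(V>150)&b).astype(np.uint8),cv2.MORPH_OPEN,np.ones((3,3))))[0]
v,u=np.nonzero(m);print(u.min(),u.max(),v.min(),v.max())
a=np.hypot(u-K[0,2],v-K[1,2])/K[0,0];o,dd=wpx(z,np.c_[u,v])
P=o+dd*(d[v,u]/np.cos(a))[:,None];print(np.median(P,0))
w=wplane(z,np.c_[u,v],.078);print(cv2.minAreaRect((w[:,:2]*1000).astype(np.float32)),r.get_state()["tcp_pos"])
```

```text
292 343 175 216
[0.493  0.2521 0.0793]
((494.1373291015625, 252.42420959472656), (33.40452194213867, 39.815391540527344), 10.18102741241455) [0.4953 0.2527 0.1769]
```

>>> {"fn": "apply_moves", "kwargs": {"series": [{"hand": 0, "translation": [2, -5.5, 0], "roll": 0}, {"hand": 0, "translation": [2, -5.5, 0], "roll": 0}, {"hand": 0, "translation": [2, -5.5, 0], "roll": 0}, {"hand": 0, "translation": [2, -5.5, 0], "roll": 0}, {"hand": 0, "translation": [0.1, -5.5, 0], "roll": 0}, {"hand": 0, "translation": [0.1, -5.5, 0], "roll": 0}, {"hand": 0, "translation": [0.1, -5.5, 0], "roll": 0}, {"hand": 0, "translation": [0.1, -5.5, 0], "roll": 0}]}}

```text
t: 9.18
tcp_pos: [0.4884, -0.1969, 0.1737]
tool_rot: [[-0.984, -0.176, -0.002], [-0.176, 0.984, 0.001], [0.002, 0.001, -1.0]]
force: [1.0, 0.3, 0.8]
grip_width: 0.999
grip_force: 0.0
```

>>> {"fn": "apply_moves", "kwargs": {"series": [{"hand": 0, "translation": [0, 0, 0], "roll": 6.7}, {"hand": 0, "translation": [0, 0, 0], "roll": 6.7}, {"hand": 0, "translation": [0, 0, 0], "roll": 0}, {"hand": 0, "translation": [0, 0, 0], "roll": 0}]}}

```text
t: 9.68
tcp_pos: [0.4888, -0.1951, 0.1741]
tool_rot: [[-0.999, 0.054, -0.001], [0.054, 0.999, 0.001], [0.001, 0.001, -1.0]]
force: [0.6, 0.2, -0.2]
grip_width: 0.998
grip_force: 0.0
```

Run:
```python
from h import *
from plant import r
s=r.get_state();print(s["tcp_pos"],s["tool_rot"])
shot(r,"w4")
im=cv2.imread("pics/w4.png")[60:310,150:490];cv2.imwrite("pics/w4c.png",cv2.resize(im,(680,500)))
```

```text
[ 0.4888 -0.1951  0.1741] [[-0.9985  0.0542 -0.0012]
 [ 0.0542  0.9985  0.0006]
 [ 0.0012  0.0005 -1.    ]]
```

View pics/w4c.png

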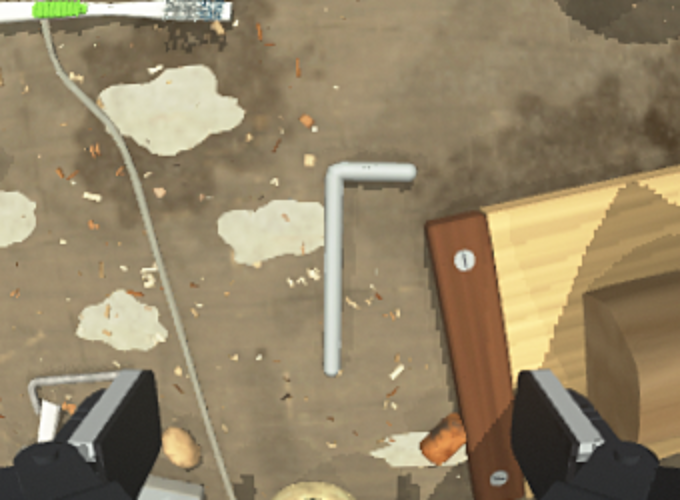

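The crop shows the pin's elbow at full-image (317.5,146), its straight tip at (315.5,247) and its arm end at (357,146). The cleat lies about 45 mm to the right of the shank, so I'll lower with the hand part-closed.

Run:
```python
from h import *
from plant import r
z=np.load("w4.npz");p=z["p"];d=z["d"];K=z["K"]
H,S,V=cv2.split(cv2.cvtColor(p,cv2.COLOR_RGB2HSV))
b=np.zeros(H.shape,bool);b[138:250,312:362]=1
m=biggest((S<32)&(V>120)&b)[0];v,u=np.nonzero(m);w=wplane(z,np.c_[u,v],.0045)
a=np.hypot(u-K[0,2],v-K[1,2])/K[0,0];o,dd=wpx(z,np.c_[u,v]);P=o+dd*(d[v,u]/np.cos(a))[:,None]
print(len(u),u.min(),u.max(),v.min(),v.max(),"top z",np.percentile(P[:,2],[50,90]))
k=(v>160)&(u<326);L=cv2.fitLine(w[k][:,:2].astype(np.float32),cv2.DIST_HUBER,0,1e-4,1e-4).ravel();dr=L[:2]*np.sign(L[0])
s=(w[k][:,:2]-L[2:])@dr;tip=L[2:]+dr*np.percentile(s,99.8)
al=(w[:,:2]-L[2:])@dr; back=L[2:]+dr*np.percentile(al,.2)
print("dir",dr,np.degrees(np.arctan2(dr[1],dr[0])),"tip",tip,"back",back,np.linalg.norm(tip-back),"origin",tip-.066*dr)
g=tip-.066*dr;t=r.get_state();e=np.r_[g,.0045]-t["tcp_pos"];print("tool delta cm",t["tool_rot"].T@e*100)
# cross height by two views: top camera
c=r.get_calibration("top");zt=np.load("top.npz")
```

```text
1239 312 357 141 247 top z [0.0095 0.0107]
dir [ 0.998  -0.0624] -3.580028 tip [ 0.5604 -0.2011] back [ 0.4482 -0.1941] 0.11241983219795942 origin [ 0.4945 -0.197 ]
tool delta cm [-0.5776 -0.165  16.9881]
```

>>> {"fn": "apply_moves", "kwargs": {"series": [{"hand": 0.6, "translation": [-0.58, -0.17, 0], "roll": 0}, {"hand": 0.6, "translation": [0, 0, 3], "roll": 0.5}, {"hand": 0.6, "translation": [0, 0, 4], "roll": 0}, {"hand": 0.6, "translation": [0, 0, 4], "roll": 0}, {"hand": 0.6, "translation": [0, 0, 3], "roll": 0}, {"hand": 0.6, "translation": [0, 0, 1.2], "roll": 0}, {"hand": 0.6, "translation": [0, 0, 0.5], "roll": 0}, {"hand": 0.6, "translation": [0, 0, 0], "roll": 0}]}}

```text
t: 10.72
tcp_pos: [0.4957, -0.1978, 0.0187]
tool_rot: [[-0.998, 0.066, 0.001], [0.066, 0.998, -0.001], [-0.001, -0.001, -1.0]]
force: [-0.4, -0.2, -0.1]
grip_width: 0.4
grip_force: 0.0
```

>>> {"fn": "apply_moves", "kwargs": {"series": [{"hand": 0.6, "translation": [0.1, 0.08, 0.4], "roll": 0}, {"hand": 1, "translation": [0, 0, 0], "roll": 0}, {"hand": 1, "translation": [0, 0, 0], "roll": 0}, {"hand": 1, "translation": [0, 0, 0], "roll": 0}, {"hand": 1, "translation": [0, 0, 0], "roll": 0}], "force": 60}}

```text
t: 11.35
tcp_pos: [0.4943, -0.1968, 0.0144]
tool_rot: [[-0.998, 0.066, 0.001], [0.066, 0.998, -0.0], [-0.001, -0.0, -1.0]]
force: [-2.7, 1.7, 5.4]
grip_width: 0.062
grip_force: 59.0
```

>>> {"fn": "apply_moves", "kwargs": {"series": [{"hand": 1, "translation": [0, 0, -0.5], "roll": 0}, {"hand": 1, "translation": [0, 0, -1.5], "roll": 0}, {"hand": 1, "translation": [0, 0, -3], "roll": 0}, {"hand": 1, "translation": [0, 0, -5], "roll": 0}, {"hand": 1, "translation": [0, 0, 0], "roll": 0}, {"hand": 1, "translation": [0, 0, 0], "roll": 0}]}}

```text
t: 12.1
tcp_pos: [0.4941, -0.1967, 0.1144]
tool_rot: [[-0.998, 0.066, 0.001], [0.066, 0.998, -0.0], [-0.001, -0.0, -1.0]]
force: [-0.0, -0.3, -1.8]
grip_width: 0.067
grip_force: 58.7
```

Run:
```python
from h import *
from plant import r
s=r.get_state();print(s["tcp_pos"],s["grip_width"],s["grip_force"])
shot(r,"w5")
p,d=r.snapshot("side");cv2.imwrite("pics/s5.png",p[...,::-1]);np.savez("s5.npz",p=p,d=d)
a=cv2.imread("pics/w5.png")[100:300,200:440];b=cv2.imread("pics/s5.png")[170:250,240:360]
o=np.zeros((600,800,3),np.uint8);o[:,:][:320,:384]=cv2.resize(a,(384,320));o[:320,390:390+400]=cv2.resize(b,(400,320))[:, :400]
cv2.imwrite("pics/v5.png",o[:320])
```

```text
[ 0.4941 -0.1967  0.1144] 0.06743734059142936 58.70235800743103
```

View pics/v5.png

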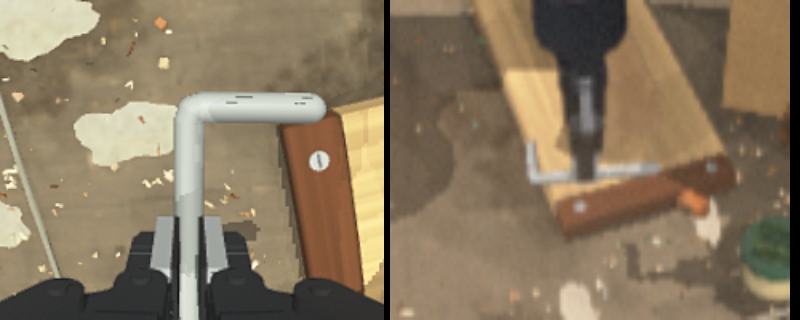

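The pin is held level by the fingertips: the wrist crop has its elbow at about (190,108), and the side crop has the shank running from (533,180) to (660,168). Now I'll measure its pose relative to the tool.

Run:
```python
from h import *
from plant import r
t=r.get_state();R=t["tool_rot"];tc=t["tcp_pos"]
z=np.load("w5.npz");p=z["p"];d=z["d"];K=z["K"]
H,S,V=cv2.split(cv2.cvtColor(p,cv2.COLOR_RGB2HSV))
b=np.zeros(H.shape,bool);b[150:234,304:410]=1
m=biggest((S<32)&(V>120)&b)[0];v,u=np.nonzero(m)
a=np.hypot(u-K[0,2],v-K[1,2])/K[0,0];o,dd=wpx(z,np.c_[u,v]);P=(o+dd*(d[v,u]/np.cos(a))[:,None]-tc)@R
for lo,hi in((168,180),(180,195),(195,210),(210,225),(225,234)):
    k=(v>=lo)&(v<hi)&(u<330);print(lo,np.median(P[k],0)*1000,"shallowest z",np.percentile(P[k][:,2],5)*1000,"y",P[k][:,1].min()*1000,P[k][:,1].max()*1000)
k=(u>335);print("arm",np.median(P[k],0)*1000,np.percentile(P[k][:,2],5)*1000)
zs=np.load("s5.npz");p=zs["p"];c=r.get_calibration("side")
H,S,V=cv2.split(cv2.cvtColor(p,cv2.COLOR_RGB2HSV))
b=np.zeros(H.shape,bool);b[203:220,278:325]=1
m=(S<50)&(V>130)&b;v,u=np.nonzero(m);print("side",u.min(),u.max(),[(x,v[u==x].mean()) for x in sorted(set(u))][::4])
# predicted side pixels: axis at tcp+ 9.9mm down, tip +66, elbow -42
Ti=np.linalg.inv(c["T"])
for X in(-66,42):
  for h in(.007,.0099,.013):
    q=Ti[:3,:3]@(tc+R@np.array([X/1000,0,h]))+Ti[:3,3];q=c["K"]@q;print(X,h,q[:2]/q[2])
q0=Ti[:3,:3]@np.array([.5604,-.2011,.0045])+Ti[:3,3];q0=c["K"]@q0;print("ref tip on desk",q0[:2]/q0[2],"seen ~320.9,237.5")
q0=Ti[:3,:3]@np.array([.4527,-.1943,.0045])+Ti[:3,3];q0=c["K"]@q0;print("ref elbow",q0[:2]/q0[2],"seen ~286,240")
```

```text
168 [38.4452  0.083   3.1661] shallowest z 1.6811828775102589 y -4.9765366691626785 4.682035123265733
180 [32.2653 -0.3618  3.3914] shallowest z 1.9915837571712063 y -4.586745677343387 3.840388597768512
195 [25.0142 -0.5812  3.2943] shallowest z 1.9719005950721187 y -4.625673341485274 3.4582943078221
210 [17.7053 -0.5748  3.1621] shallowest z 1.8349761687304387 y -4.724663283414229 3.5136741197566126
225 [11.5954 -0.5695  3.2218] shallowest z 1.9954510420858167 y -4.758921460752802 3.549353303916682
arm [41.8772 22.5988  3.3203] 1.975238982606466
side 281 320 [(np.int64(281), np.float64(210.0)), (np.int64(285), np.float64(214.0)), (np.int64(289), np.float64(213.5)), (np.int64(293), np.float64(213.5)), (np.int64(302), np.float64(212.5)), (np.int64(306), np.float64(212.5)), (np.int64(310), np.float64(212.0)), (np.int64(314), np.float64(212.0)), (np.int64(318), np.float64(212.0))]
-66 0.007 [320.2947 210.7377]
-66 0.0099 [320.2925 211.5185]
-66 0.013 [320.2902 212.3506]
42 0.007 [282.2117 213.6658]
42 0.0099 [282.264  214.4479]
42 0.013 [282.3196 215.2815]
ref tip on desk [320.8387 236.7562] seen ~320.9,237.5
ref elbow [284.5967 239.8445] seen ~286,240
```

>>> {"fn": "apply_moves", "kwargs": {"series": [{"hand": 1, "translation": [0, 0, -2], "roll": -6.95}, {"hand": 1, "translation": [0, 0, -2], "roll": -6.95}, {"hand": 1, "translation": [0.2, 3, 0], "roll": 0}, {"hand": 1, "translation": [0.2, 4.5, 0], "roll": 0}, {"hand": 1, "translation": [0.2, 5, 0], "roll": 0}, {"hand": 1, "translation": [0.2, 5, 0], "roll": 0}, {"hand": 1, "translation": [0.2, 5, 0], "roll": 0}, {"hand": 1, "translation": [0.2, 5, 0], "roll": 0}]}}

```text
t: 13.2
tcp_pos: [0.4323, 0.0733, 0.1524]
tool_rot: [[-0.984, -0.176, -0.002], [-0.176, 0.984, -0.0], [0.002, 0.0, -1.0]]
force: [1.0, -0.4, -0.2]
grip_width: 0.067
grip_force: 58.8
```

>>> {"fn": "apply_moves", "kwargs": {"series": [{"hand": 1, "translation": [0.2, 5, 0], "roll": 0}, {"hand": 1, "translation": [0.2, 5, 0], "roll": 0}, {"hand": 1, "translation": [0.2, 4, 0], "roll": 0}, {"hand": 1, "translation": [0.1, 2.75, 0], "roll": 0}, {"hand": 1, "translation": [0, 0, 0], "roll": 0}, {"hand": 1, "translation": [0, 0, 0], "roll": 0}]}}

```text
t: 13.95
tcp_pos: [0.3969, 0.235, 0.1528]
tool_rot: [[-0.984, -0.176, -0.002], [-0.176, 0.984, -0.001], [0.002, -0.001, -1.0]]
force: [0.4, 0.6, -1.5]
grip_width: 0.068
grip_force: 58.9
```

```bash
cat > need.py <<'E'
from h import *
from plant import r
import sys
# tool delta to put TCP at (board x offset, board y offset from hole, z)
x,y,zz=map(float,sys.argv[1:4]);a=np.radians(10.15);bx=np.array([np.cos(a),np.sin(a)]);by=np.array([-bx[1],bx[0]])
t=r.get_state();R=t["tool_rot"];g=np.r_[np.array([.4941,.2524])+x*bx+y*by,zz]
print("tcp",t["tcp_pos"],"yaw",np.degrees(np.arctan2(-R[0,1],R[1,1])),"delta cm",R.T@(g-t["tcp_pos"])*100,t["force"],t["grip_width"])
E
python3 need.py -.098 .0005 .0358
```

```text
tcp [0.3969 0.235  0.1528] yaw 10.150840902720011 delta cm [-0.0989  0.0651 11.696 ] [ 0.3667  0.5793 -1.4859] 0.06756679197691683
```

>>> {"fn": "apply_moves", "kwargs": {"series": [{"hand": 1, "translation": [-0.1, 0.06, 2], "roll": 0}, {"hand": 1, "translation": [0, 0, 3], "roll": 0}, {"hand": 1, "translation": [0, 0, 3], "roll": 0}, {"hand": 1, "translation": [0, 0, 2], "roll": 0}, {"hand": 1, "translation": [0, 0, 1.3], "roll": 0}, {"hand": 1, "translation": [0, 0, 0.4], "roll": 0}, {"hand": 1, "translation": [0, 0, 0], "roll": 0}, {"hand": 1, "translation": [0, 0, 0], "roll": 0}]}}

```text
t: 14.95
tcp_pos: [0.399, 0.2367, 0.0377]
tool_rot: [[-0.984, -0.176, 0.001], [-0.176, 0.984, 0.001], [-0.002, 0.0, -1.0]]
force: [0.2, -0.2, -0.7]
grip_width: 0.069
grip_force: 58.9
```

```bash
python3 need.py -.098 .0005 .0358
python3 - <<'E'
from h import *
from plant import r
shot(r,"w6");p,d=r.snapshot("side");cv2.imwrite("pics/s6.png",p[...,::-1])
p,d=r.snapshot("top");cv2.imwrite("pics/t6.png",p[...,::-1])
a=cv2.imread("pics/w6.png")[90:290,200:440];b=cv2.imread("pics/s6.png")[130:180,240:320];c=cv2.imread("pics/t6.png")[195:275,180:260]
o=np.zeros((600,800,3),np.uint8);o[:300,:360]=cv2.resize(a,(360,300));o[:300,370:]=cv2.resize(b,(430,300));o[300:,:300]=cv2.resize(c,(300,300))
cv2.imwrite("pics/v6.png",o)
E
```

```text
tcp [0.399  0.2367 0.0377] yaw 10.12762214187193 delta cm [ 0.1661 -0.077   0.1917] [ 0.1799 -0.1624 -0.663 ] 0.0685940558625428
```

View pics/v6.png

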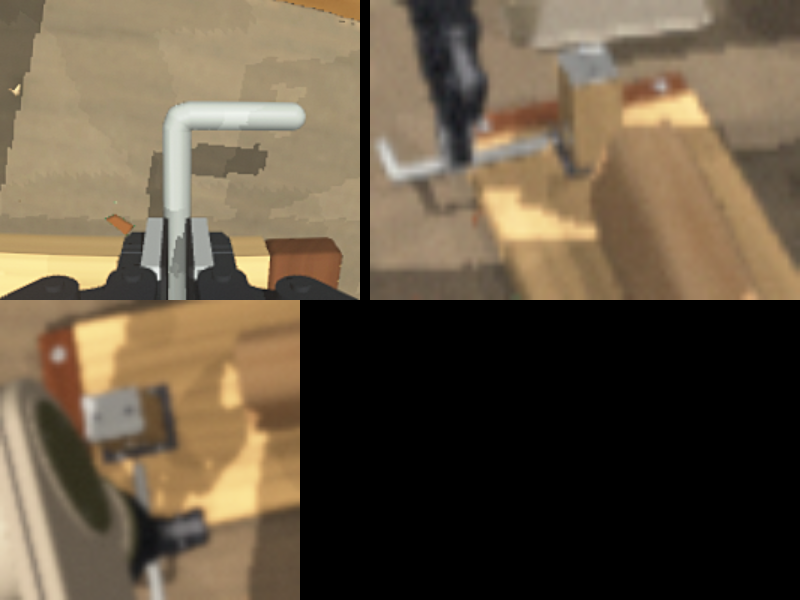

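The pin tip points at the hole, with the tip at about (555,140) in the side crop and the post beside it. Next, correct the small offset and advance slowly.

>>> {"fn": "apply_moves", "kwargs": {"series": [{"hand": 1, "translation": [0, -0.08, 0.19], "roll": 0}, {"hand": 1, "translation": [0, 0, 0], "roll": 0}, {"hand": 1, "translation": [-0.6, 0, 0], "roll": 0}, {"hand": 1, "translation": [-0.5, 0, 0], "roll": 0}, {"hand": 1, "translation": [-0.4, 0, 0], "roll": 0}, {"hand": 1, "translation": [-0.3, 0, 0], "roll": 0}, {"hand": 1, "translation": [0, 0, 0], "roll": 0}]}}

```text
t: 15.98
tcp_pos: [0.4164, 0.2388, 0.0349]
tool_rot: [[-0.984, -0.176, 0.0], [-0.176, 0.984, 0.0], [-0.0, 0.0, -1.0]]
force: [0.4, -0.1, -0.4]
grip_width: 0.069
grip_force: 59.0
```

```bash
python3 need.py -.036 .0005 .0358
```

```text
tcp [0.4164 0.2388 0.0349] yaw 10.121061690043295 delta cm [-4.2838  0.0202 -0.086 ] [ 0.4357 -0.138  -0.3528] 0.06900765186336764
```

No force and the tip is about 4 mm past the face: entering the hole.

>>> {"fn": "apply_moves", "kwargs": {"series": [{"hand": 1, "translation": [-0.4, 0.02, -0.07], "roll": 0}, {"hand": 1, "translation": [-0.4, 0, 0], "roll": 0}, {"hand": 1, "translation": [-0.4, 0, 0], "roll": 0}, {"hand": 1, "translation": [-0.4, 0, 0], "roll": 0}, {"hand": 1, "translation": [0, 0, 0], "roll": 0}]}}

```text
t: 16.6
tcp_pos: [0.4322, 0.2418, 0.0356]
tool_rot: [[-0.984, -0.176, 0.0], [-0.176, 0.984, -0.0], [-0.0, -0.0, -1.0]]
force: [-0.1, -0.0, -1.8]
grip_width: 0.068
grip_force: 59.2
```

```bash
python3 need.py -.036 .0005 .0358
```

```text
tcp [0.4322 0.2418 0.0356] yaw 10.12113595990987 delta cm [-2.6815  0.0025 -0.0186] [-0.1165 -0.0486 -1.8469] 0.06822038145692987
```

>>> {"fn": "apply_moves", "kwargs": {"series": [{"hand": 1, "translation": [-0.5, 0, 0], "roll": 0}, {"hand": 1, "translation": [-0.5, 0, 0], "roll": 0}, {"hand": 1, "translation": [-0.5, 0, 0], "roll": 0}, {"hand": 1, "translation": [-0.5, 0, 0], "roll": 0}, {"hand": 1, "translation": [-0.5, 0, 0], "roll": 0}, {"hand": 1, "translation": [-0.2, 0, 0], "roll": 0}, {"hand": 1, "translation": [0, 0, 0], "roll": 0}]}}

```text
t: 17.48
tcp_pos: [0.4586, 0.2465, 0.0356]
tool_rot: [[-0.984, -0.176, -0.0], [-0.176, 0.984, -0.0], [0.0, -0.0, -1.0]]
force: [0.2, -0.1, -0.2]
grip_width: 0.068
grip_force: 59.2
```

```bash
python3 need.py -.036 .0005 .0358
```

```text
tcp [0.4586 0.2465 0.0356] yaw 10.12411085111166 delta cm [-0.0022  0.0024 -0.0247] [ 0.2461 -0.1458 -0.1962] 0.06797228685402017
```

>>> {"fn": "apply_moves", "kwargs": {"series": [{"hand": 0.5, "translation": [0, 0, 0], "roll": 0}, {"hand": 0.5, "translation": [0, 0, 0], "roll": 0}, {"hand": 0.5, "translation": [0, 0, 0], "roll": 0}, {"hand": 0.5, "translation": [0, 0, 0], "roll": 0}, {"hand": 0.5, "translation": [0, 0, -2], "roll": 0}, {"hand": 0.5, "translation": [0, 0, -4], "roll": 0}, {"hand": 0.5, "translation": [0, 0, -5], "roll": 0}, {"hand": 0.5, "translation": [0, 0, -2], "roll": 0}]}}

```text
t: 18.48
tcp_pos: [0.4601, 0.2472, 0.1694]
tool_rot: [[-0.984, -0.176, 0.005], [-0.176, 0.984, 0.002], [-0.005, 0.001, -1.0]]
force: [-0.2, 0.4, -0.6]
grip_width: 0.498
grip_force: 0.0
```

Run:
```python
from h import *
from plant import r
shot(r,"w7");p,d=r.snapshot("side");cv2.imwrite("pics/s7.png",p[...,::-1])
a=cv2.imread("pics/w7.png")[60:310,50:450];b=cv2.imread("pics/s7.png")[130:180,240:320]
o=np.zeros((600,800,3),np.uint8);o[:300,:480]=cv2.resize(a,(480,300));o[300:,:480]=cv2.resize(b,(480,300))
cv2.imwrite("pics/v7.png",o[:,:480])
print(r.get_state()["tcp_pos"],r.get_state()["grip_width"])
```

```text
[0.4604 0.2474 0.169 ] 0.49988251987882243
```

View pics/v7.png

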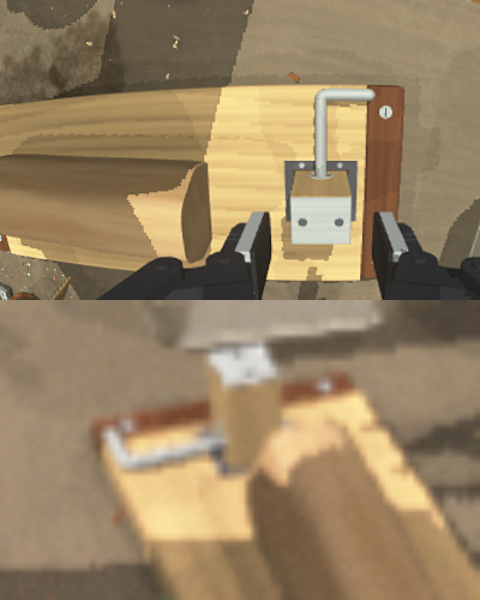

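Both views show the shank entering the post near (320,178), with the bent arm resting on the board. The pin is released and seated. Now check the lamp clearance and work out the log push.

```bash
python3 need.py .0024 -.3665 .037
python3 - <<'E'
from h import *
from plant import r
z=np.load("top.npz");c=r.get_calibration("top");K,T=c["K"],c["T"];d=z["d"]
u,v=np.meshgrid(np.arange(640),np.arange(400))
P=(np.stack([(u-K[0,2])/K[0,0]*d,(v-K[1,2])/K[1,1]*d,d],-1)@T[:3,:3].T+T[:3,3]).reshape(-1,3)
P=P[(P[:,2]>.12)&(P[:,2]<.6)&(P[:,0]>.4)]
for g in([.561,-.108],[.555,-.07],[.549,-.038]):
    D=np.linalg.norm(P[:,:2]-g,axis=1);i=D.argmin();print(D[i],P[i])
E
```

```text
tcp [0.4604 0.2474 0.169 ] yaw 10.13187250464871 delta cm [ -3.5818 -36.7642  13.1744] [ 0.4934  0.3493 -0.4067] 0.49988251987882243
0.09922697513690587 [ 0.6287 -0.0355  0.3093]
0.07841095778027331 [ 0.6171 -0.0222  0.3047]
0.0675212981701753 [ 0.6065 -0.0026  0.3045]
```

>>> {"fn": "apply_moves", "kwargs": {"series": [{"hand": 0, "translation": [1, -5, 0], "roll": 0}, {"hand": 0, "translation": [1, -5, 0], "roll": 0}, {"hand": 0, "translation": [1, -5, 0], "roll": 0}, {"hand": 0, "translation": [0, -5, 0], "roll": 0}, {"hand": 0, "translation": [0, -5, 0], "roll": 0}, {"hand": 0, "translation": [0, -5, 0], "roll": 0}, {"hand": 0, "translation": [-1, -5, 0], "roll": 0}, {"hand": 0, "translation": [-1, -5, 0], "roll": 0}], "force": 80}}

```text
t: 19.58
tcp_pos: [0.5185, -0.1504, 0.1638]
tool_rot: [[-0.984, -0.176, -0.002], [-0.176, 0.984, 0.001], [0.002, 0.001, -1.0]]
force: [0.4, 0.3, 0.5]
grip_width: 1.001
grip_force: 0.0
```

>>> {"fn": "apply_moves", "kwargs": {"series": [{"hand": 0, "translation": [-2.5, 0, 3], "roll": 0}, {"hand": 0, "translation": [-2.1, 0, 4], "roll": 0}, {"hand": 0, "translation": [0, 0, 2], "roll": 0}, {"hand": 0, "translation": [0, 0, 0], "roll": 0}]}}

```text
t: 20.08
tcp_pos: [0.5615, -0.1401, 0.0726]
tool_rot: [[-0.984, -0.176, -0.006], [-0.176, 0.984, 0.002], [0.005, 0.003, -1.0]]
force: [0.1, -0.0, 0.1]
grip_width: 1.003
grip_force: 0.0
```

```bash
python3 need.py .0024 -.3985 .035;python3 - <<'E'
from h import *
from plant import r
shot(r,"w8");cv2.imwrite("pics/v8.png",cv2.imread("pics/w8.png"))
E
```

```text
tcp [ 0.5615 -0.1401  0.0726] yaw 10.1519925026877 delta cm [-0.5381 -0.0363  3.7541] [ 0.0811 -0.0039  0.1278] 1.003054134509328
```

View pics/v8.png

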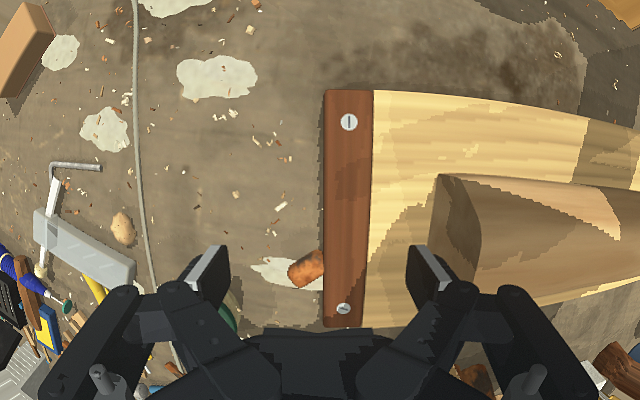

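The wrist view shows the log's far end at (455,225), the cleat at (348,210), and the green tin peeking out at (228,312) behind the left finger. Tin clearance needs checking.

Run:
```python
from h import *
from plant import r
c=r.get_calibration("top");z=np.load("top.npz");p=z["p"]
H,S,V=cv2.split(cv2.cvtColor(p,cv2.COLOR_RGB2HSV));b=np.zeros(H.shape,bool);b[145:185,355:400]=1
m=biggest((H>55)&(H<95)&(S>80)&b)[0];v,u=np.nonzero(m);w=plane(c,np.c_[u,v],.028);print(w.min(0),w.max(0),w.mean(0))
w=wplane(np.load("w8.npz"),[[440,175],[432,250]],.05);print(w)
```

```text
[ 0.6319 -0.2449  0.028 ] [ 0.6869 -0.1862  0.028 ] [ 0.6557 -0.2126  0.028 ]
[[ 0.5142 -0.0818  0.05  ]
 [ 0.5576 -0.0737  0.05  ]]
```

>>> {"fn": "apply_moves", "kwargs": {"series": [{"hand": 0.3, "translation": [-0.5, -1, 0], "roll": 0}, {"hand": 0.3, "translation": [0, 0, 1.5], "roll": 0}, {"hand": 0.3, "translation": [0, 0, 1.5], "roll": 0}, {"hand": 0.3, "translation": [0, 0, 0.7], "roll": 0}, {"hand": 0.3, "translation": [0, 0, 0], "roll": 0}]}}

```text
t: 20.75
tcp_pos: [0.5699, -0.1494, 0.0372]
tool_rot: [[-0.984, -0.176, -0.002], [-0.176, 0.984, 0.001], [0.002, 0.001, -1.0]]
force: [-0.6, -0.0, -0.2]
grip_width: 0.707
grip_force: 0.0
```

```bash
python3 need.py .0024 -.3665 .035
```

```text
tcp [ 0.5699 -0.1494  0.0372] yaw 10.135853995343634 delta cm [0.1422 4.2408 0.23  ] [-0.5811 -0.0286 -0.1946] 0.7068268938328779
```

>>> {"fn": "apply_moves", "kwargs": {"series": [{"hand": 0.3, "translation": [0.1, 1, 0.1], "roll": 0}, {"hand": 0.3, "translation": [0, 1.2, 0], "roll": 0}, {"hand": 0.3, "translation": [0, 1, 0], "roll": 0}, {"hand": 0.3, "translation": [0, 0.8, 0], "roll": 0}, {"hand": 0.3, "translation": [0, 0.6, 0], "roll": 0}, {"hand": 0.3, "translation": [0, 0.6, 0], "roll": 0}]}}

```text
t: 21.5
tcp_pos: [0.5613, -0.0989, 0.0382]
tool_rot: [[-0.984, -0.176, 0.001], [-0.176, 0.984, -0.001], [-0.001, -0.001, -1.0]]
force: [1.4, -5.5, 2.4]
grip_width: 0.7
grip_force: 0.0
```

Contact made at about 5.5 N. Keep pushing gently.

>>> {"fn": "apply_moves", "kwargs": {"series": [{"hand": 0.3, "translation": [0, 0.7, 0], "roll": 0}, {"hand": 0.3, "translation": [0, 0.7, 0], "roll": 0}, {"hand": 0.3, "translation": [0, 0.7, 0], "roll": 0}, {"hand": 0.3, "translation": [0, 0.7, 0], "roll": 0}, {"hand": 0.3, "translation": [0, 0.7, 0], "roll": 0}, {"hand": 0.3, "translation": [0, 0, 0], "roll": 0}]}}

```text
t: 22.25
tcp_pos: [0.5547, -0.0638, 0.0378]
tool_rot: [[-0.984, -0.176, 0.0], [-0.176, 0.984, 0.0], [-0.0, 0.0, -1.0]]
force: [0.7, -0.7, 0.7]
grip_width: 0.704
grip_force: 0.0
```

```bash
python3 need.py .0024 -.2955 .037
python3 - <<'E'
from h import *
from plant import r
shot(r,"w9")
p,d=r.snapshot("top");c=r.get_calibration("top");K,T=c["K"],c["T"];cv2.imwrite("pics/t9.png",p[...,::-1])
u,v=np.meshgrid(np.arange(640),np.arange(400))
P=(np.stack([(u-K[0,2])/K[0,0]*d,(v-K[1,2])/K[1,1]*d,d],-1)@T[:3,:3].T+T[:3,3]).reshape(-1,3)
# log-only points: board frame
a=np.radians(10.15);bx=np.array([np.cos(a),np.sin(a)]);by=np.array([-bx[1],bx[0]])
q=P[:,:2]-[.4941,.2524];X=q@bx;Y=q@by
m=(P[:,2]>.045)&(P[:,2]<.1)&(abs(X)<.06)&(Y<-.021)&(Y>-.25);print("log end y_b",np.percentile(Y[m],[99,99.8]),"x",[(round(y,2),np.ptp(X[m&(abs(Y-y)<.005)]),(X[m&(abs(Y-y)<.005)].max()+X[m&(abs(Y-y)<.005)].min())/2) for y in(-.08,-.12,-.16,-.2)])
E
```

```text
tcp [ 0.5547 -0.0638  0.0378] yaw 10.159046473885136 delta cm [0.1517 2.6457 0.0834] [ 0.6716 -0.6539  0.7257] 0.7035407925864161
log end y_b [-0.03   -0.0283] x [(-0.08, np.float64(0.07789504661447985), np.float64(-0.004422562171624175)), (-0.12, np.float64(0.07716042809887343), np.float64(-0.003878231398473632)), (-0.16, np.float64(0.07652485604289355), np.float64(-0.0031257551537015836)), (-0.2, np.float64(0.011416128476618721), np.float64(0.030961766483268528))]
```

>>> {"fn": "apply_moves", "kwargs": {"series": [{"hand": 0.3, "translation": [0, 0.4, 0], "roll": 0}, {"hand": 0.3, "translation": [0, 0.4, 0], "roll": 0}, {"hand": 0.3, "translation": [0, 0.2, 0], "roll": 0}, {"hand": 0.3, "translation": [0, 0, 0], "roll": 0}]}}

```text
t: 22.85
tcp_pos: [0.5528, -0.0543, 0.0375]
tool_rot: [[-0.984, -0.176, -0.0], [-0.176, 0.984, 0.0], [0.0, 0.0, -1.0]]
force: [0.7, -2.6, -1.0]
grip_width: 0.698
grip_force: 0.0
```

>>> {"fn": "apply_moves", "kwargs": {"series": [{"hand": 0.3, "translation": [0, 0.3, 0], "roll": 0}, {"hand": 0.3, "translation": [0, 0.2, 0], "roll": 0}, {"hand": 0.3, "translation": [0, 0, 0], "roll": 0}, {"hand": 0.3, "translation": [0, 0, 0], "roll": 0}]}}

```text
t: 23.35
tcp_pos: [0.5532, -0.0539, 0.0385]
tool_rot: [[-0.985, -0.175, 0.003], [-0.175, 0.985, -0.006], [-0.002, -0.006, -1.0]]
force: [2.8, -25.0, -1.0]
grip_width: 0.699
grip_force: 0.0
```

```bash
cat > gap.py <<'E'
from h import *
from plant import r
p,d=r.snapshot("top");c=r.get_calibration("top");K,T=c["K"],c["T"];cv2.imwrite("pics/t10.png",p[...,::-1])
u,v=np.meshgrid(np.arange(640),np.arange(400))
P=(np.stack([(u-K[0,2])/K[0,0]*d,(v-K[1,2])/K[1,1]*d,d],-1)@T[:3,:3].T+T[:3,3]).reshape(-1,3)
a=np.radians(10.15);bx=np.array([np.cos(a),np.sin(a)]);by=np.array([-bx[1],bx[0]])
q=P[:,:2]-[.4941,.2524];X=q@bx;Y=q@by
for lo,hi in((-.03,-.02),(-.01,.01),(.02,.03)):
    m=(P[:,2]>.04)&(P[:,2]<.1)&(X>lo)&(X<hi)&(Y<.01)&(Y>-.12);o=np.argsort(-Y[m])[:14]
    print(lo,[(round(1e3*y),round(1e3*h)) for y,h in zip(Y[m][o],P[m][o,2])])
E
python3 gap.py
```

```text
-0.03 [(-20, 84), (-20, 84), (-21, 78), (-21, 85), (-21, 79), (-23, 83), (-23, 77), (-23, 83), (-25, 80), (-25, 83), (-25, 76), (-26, 84), (-27, 82), (-28, 82)]
-0.01 [(10, 78), (10, 80), (10, 77), (9, 77), (9, 78), (9, 75), (9, 78), (8, 77), (7, 78), (7, 77), (7, 77), (6, 75), (6, 77), (6, 79)]
0.02 [(-18, 57), (-21, 72), (-22, 63), (-24, 61), (-25, 76), (-28, 76), (-29, 68), (-30, 76), (-31, 63), (-33, 74), (-33, 63), (-35, 74), (-38, 70), (-39, 78)]
```

Butted (25 N, log end at the face plane). Back off and lift clear.

>>> {"fn": "apply_moves", "kwargs": {"series": [{"hand": 0.3, "translation": [0, -0.5, 0], "roll": 0}, {"hand": 0.3, "translation": [0, -1.5, 0], "roll": 0}, {"hand": 0.3, "translation": [0, -2, 0], "roll": 0}, {"hand": 0.3, "translation": [0, 0, -2], "roll": 0}, {"hand": 0.3, "translation": [0, 0, -4], "roll": 0}, {"hand": 0.3, "translation": [1, 0, -4], "roll": 0}, {"hand": 0.3, "translation": [3, 0, 0], "roll": 0}, {"hand": 0.3, "translation": [3, 0, 0], "roll": 0}]}}

```text
t: 24.4
tcp_pos: [0.4903, -0.1015, 0.1398]
tool_rot: [[-0.984, -0.176, 0.003], [-0.176, 0.984, -0.001], [-0.003, -0.001, -1.0]]
force: [-0.3, 0.6, -0.0]
grip_width: 0.701
grip_force: 0.0
```

>>> {"fn": "apply_moves", "kwargs": {"series": [{"hand": 0.3, "translation": [2, -2, 0], "roll": 0}, {"hand": 0.3, "translation": [0, 0, 0], "roll": 0}, {"hand": 0.3, "translation": [0, 0, 0], "roll": 0}]}}

```text
t: 24.78
tcp_pos: [0.4746, -0.1244, 0.1385]
tool_rot: [[-0.985, -0.175, 0.001], [-0.175, 0.985, 0.0], [-0.001, -0.0, -1.0]]
force: [0.2, -0.1, -0.1]
grip_width: 0.705
grip_force: 0.0
```

```bash
python3 gap.py
python3 - <<'E'
import cv2,numpy as np
from plant import r
p,d=r.snapshot("side");b=p[...,::-1][125:195,230:340]
t=cv2.imread("pics/t10.png")[165:270,185:395]
cv2.imwrite("pics/v10.png",np.vstack([cv2.resize(t,(520,260)),cv2.resize(b,(520,331))]))
E
```

```text
-0.03 [(-20, 85), (-20, 83), (-21, 86), (-21, 81), (-22, 83), (-23, 84), (-24, 81), (-24, 87), (-25, 84), (-25, 83), (-26, 84), (-26, 79), (-27, 80), (-28, 84)]
-0.01 [(9, 77), (9, 79), (8, 78), (7, 81), (7, 79), (7, 78), (7, 78), (6, 77), (6, 78), (6, 77), (5, 78), (5, 76), (5, 78), (5, 76)]
0.02 [(-19, 60), (-21, 70), (-21, 60), (-25, 75), (-26, 67), (-26, 56), (-28, 78), (-29, 69), (-30, 61), (-33, 73), (-34, 64), (-35, 73), (-37, 65), (-38, 72)]
```

View pics/v10.png

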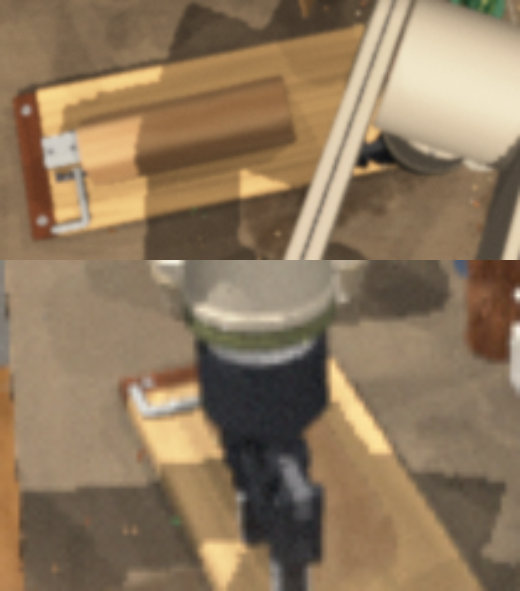

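The top view shows the log butted against the raised stop at about (77,150), with the pin in place at (80,195). The arm is clear, so I'm handing in.

```bash
python3 -c "
from plant import r
print(r.sign_off())"
```

```text
the job is handed in; nothing more can be done
None
```

I handed the job in at about 25 s: the stop is released and drawn up fully, the pin is through its cross-hole and let go, and the log is butted against the stop; the sign-off returned no verdict, and I inferred the pin's far-side protrusion (about 13 mm) from the tool position without seeing it.

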